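# Close the paste pot with its bayonet lid and hold it home

### The job

Lift the lid with the straight bar grip up off its hook and close the paste pot with it: bar in line with the collar's two notches, push it down against the sprung plate, and turn it a quarter turn clockwise (seen from above). Finish while still gripping the bar and pressing the lid fully home, flange down on the collar, with the quarter turn made: do not let go. Never force the lid. Leave the other lid and everything else on the table where they are.

Things in the scene. Friction and masses are not known exactly. Their poses are not given: they have to be found in the camera images.
- lid_grip (a point): bayonet lid (0.2 kg), middle of its wooden BAR grip. The bar is 60 mm long along the lid's x axis, 16 mm thick (y), 40 mm high, on a round steel flange 80 mm across, 6 mm thick. This point is on the lid's axis (z up), 22 mm above the flange's top, 18 mm below the bar's top. Starts hanging on either of the rack's hooks. Fully home, this point is 28 mm above pot_mouth.
- lid: same lid, same axes; origin at the centre of its skirt's lower rim, 58 mm below lid_grip. The hollow skirt reaches 30 mm below the flange; 52 mm outside (46 at the tapered rim), 42 inside. Two lugs, 12 mm wide, 6 thick, stick out at +x and -x under the bar's ends, to 33 mm from the axis, tops 13 mm below the flange's underside.
- plain_lid_knob (a point): the other lid, middle of its round ball knob, 32 mm wide; a plain lid with no bar and no lugs, hanging on the rack's other hook; to be left alone
- rack: fixed wooden base 110 x 250 x 12 mm, origin under its centre, with two upturned steel hooks at y = +80 and -80 mm (x = 0). Each ends in an upright pin 20 mm thick, tip 125 mm above the table; a lid hangs with the tip inside its skirt against the flange's underside, 30 mm deep: lift it straight up more than 30 mm to clear.
- pot_mouth (a point): centre of the paste pot's mouth, level with its metal collar's top, z up. Collar 8 mm thick, hole 56 mm across, two notches 19 mm wide at +x and -x that let the lid's lugs through, so the lid enters with its bar along this x axis (either way round). With the flange under 5 mm above the collar the lugs are through. Home: flange on the collar.
- pot: same pot, same axes: upright, white, 86 mm across, 75 mm high, fixed to the table on a 124 mm round foot; a dark ridge runs up its side at each notch; origin under its centre. Pushed in, the lid turns only clockwise from above, to a stop at about 94 degrees; at 90 the bar lies along this y axis. If let go, the turned lid springs up 5 mm until its lugs catch under the collar.
- plate (a joint): sprung plate inside the pot, m pressed down: 0 at rest (top 14 mm below the mouth), 0.016 with the lid fully home. Spring 400 N/m; pushes up with about 4 N at rest, 10 to 11 N with the lid home.
- mug: white mug, 80 mm wide, 90 mm high; origin under its centre; to be left alone
- carton: drink carton, 70 x 70 mm, 200 mm high; origin under its centre; to be left alone
- tape: roll of tape lying flat, 90 mm across, 18 mm high; origin under its centre; to be left alone
- knife: craft knife with capped blade, lying, 160 mm long, 10 mm high; origin under its centre; to be left alone
- charcoal: black charcoal stick, 60 mm long; origin under its centre; to be left alone
- eraser: grey eraser, 42 x 30 x 20 mm; origin under its centre; to be left alone
- jar: open glass jar, 72 mm wide, 75 mm high; origin under its centre; to be left alone
There are look-alikes about, which are no part of the job. What is shaped like the lid but green, red or turquoise is not meant.

How it is judged (in metres and radians):
On the way, in this order (a step that is already met when the one before it is completed fails the run):
1. the bar lid is held in the gripper, lifted clear of its hook (z of lid in the frame of rack above 0.128 m and contact force between lid and rack below 0.1 N and contact force between the fingers and lid above 2 N), for 0.1 s.
2. the lid is pushed in with its lugs through the notches, not yet turned (z of lid in the frame of pot_mouth below -0.0235 m and horizontal distance between lid and pot_mouth below 0.006 m and angle between the x axis of lid and the x axis of pot_mouth, either way round below 0.4 rad).
At the end, for the whole second after the job is handed in: Still gripped (over 2 N), the lid is pressed home (flange within 2.5 mm of the collar, plate down over 12.5 mm), centred to 5 mm, upright to 0.08 rad, at rest, and turned clockwise so that its bar is within 0.26 rad of the line across the notches (pot y axis) (z of lid in the frame of pot_mouth below -0.0275 m and horizontal distance between lid and pot_mouth below 0.005 m and angle between the x axis of lid and the y axis of pot_mouth, either way round below 0.26 rad and angle between lid's own z axis and vertical below 0.08 rad and value of joint plate above 0.0125 m and linear speed of lid below 0.02 m/s and contact force between the fingers and lid above 2 N); the arm keeps its last pose, push and grip.
It fails at once if a bystander (mug, carton, tape, knife, charcoal, eraser or jar) is moved more than 40 mm (distance of any of mug, carton, tape, knife, charcoal, eraser, jar from where it was at the start of the episode above 0.04 m).
It fails at once if the plain lid is moved more than 30 mm (distance of plain_lid_knob from where it was at the start of the episode above 0.03 m).
It fails at once if the lid is forced: it presses on the pot with more than 80 N (as when turned the wrong way against the stops) (contact force between lid and pot above 80 N).
It also fails if it takes over 54 s, if anything falls off the work surface, if the arm or the gripper's body presses on something with over 40 N, if the wrist force passes 120 N, or if a joint passes its speed limit or range.

### The arm

A 6-joint arm with a two-finger parallel gripper is mounted at the origin on the work surface. World frame = base frame: x ahead of the robot, y to its left, z up, the work surface at z = 0. Lengths are in mm, angles in rad, forces in N, time in s.
With the tool pointing down it reaches from about 275 to 750 mm from the base axis. Payload 10.2 kg.
Tool frame: the origin (TCP) lies at the very end of the fingers, on their centre line; the grasp point (between the pads) lies 19 mm behind it (ctrl.tcp_to_grasp is the distance from the TCP to the grasp point, in mm); z points along the fingers, x is the direction in which the jaws open and shut, and the axes are right-handed (so a half turn about z gives the same grasp; the last joint's range is limited). The gripper opens to 85 mm and grips with 20 to 120 N. Pads are 22 mm wide; open, the fingers measure 114 mm over their backs; the gripper's body (76 mm by 85 mm) begins 54 mm behind the grasp point. The pads swing forward as they close: fully open they stand 13 mm farther back than shut.
Start: joints at [0.9, 0.313, 1.498, -0, 1.331, -0.223], TCP at [227.329, 473.236, 231.294] pointing down, gripper open.
Joint ranges: [-2.94, 2.94], [-0.97, 2.17], [0.19, 2.56], [-1.23, 4.37], [0.02, 3.11], [-2.88, 2.88]. Speed limits (rad/s): [2.39, 2.39, 3.01, 3.14, 3.14, 3.14].

### API

Orientations are given as a unit quaternion [w, x, y, z].
In Python, from rig import monitor, vision, order, ctrl gives the robot as it stands. The module is installed in compiled form; this text tells all that it offers.
- The arm moves only by the shell command python3 -m pendant 'ROWS' [FORCE]. ROWS is JSON, a list that holds one entry, the list of rows, each a list of 5 numbers: the closure, from -1 (fully open) to 1 (shut), then the shift along the world's x, y, z in m, then the turn about the world's z in degrees. In form: [[[fingers, dx, dy, dz, spin], ...]]. A call has 1 to 20 rows; each row is the pose to reach, as a shift and turn from the pose commanded when the call began; what a row does not reach only later rows make up. A row lasts 1/10 s, in which the tool goes at most 50 mm and 8.59 degrees, less where a joint would pass 70% of its speed; a pose out of reach is approached as far as the arm can. A call with a gripper value outside its range is refused whole. The fingers move at their own pace and stop on an object; FORCE is the grip in N (left out, the last holds). Time passes only in rows, so rows that repeat a pose let the fingers close. It gives the time, the measured TCP pose, the force and the opening at its end, in the units of the state.
- monitor.sense(): the state, without advancing time (a new reading comes with each control period).
- vision.capture(name): name is "side" or "top"; returns (picture, depth): 400x640x3 uint8, red, green, blue; 400x640 float32, mm along the optical axis (not along the pixel's ray), 0 where there is no reading.
- vision.camera_info(name): a dict with "fov_y" (degrees; the focal length in pixels is half the picture's height over the tangent of half this angle, whatever the lens; pixels are square), "cx", "cy" (the principal point, pixels), "R" (3x3) and "t" (3): a world point X has camera coordinates R X + t. Camera axes: x right, y down, z forward; pixel columns grow to the right and rows downward; lengths in mm; the calibration is good to about 2 mm. A picture is of the moment at which its call begins. camera_info takes no time and is no camera call.
- order.finish_job(): hands the job in, once; it reports no verdict.
The state is a dict: "time_s": time; "joints": joint angles; "dq": joint speeds; "tau": joint torques, N m; "eef_pos": TCP position; "ee_rot": TCP orientation; "force": force on the tool from outside, world axes, zero at the start; "wrist_torque": the same for the moment, N m; "grip_width": opening from 0.0 (shut) to 1.0 (fully open).
Only numpy, scipy, OpenCV 4.12 (cv2) and the standard library are available. Lean on these libraries where they do the work, as an engineer would, in place of code of your own. Each camera call takes 0.05 s, during which the arm holds its last target.

## Working session

There is one attempt and no reset: what is moved stays moved. The work goes in short steps, Python scripts to look and compute and a shell command to move; the robot and the scene stay as the last step left them, time stands still between calls to the robot, and variables do not carry over. Pictures are saved under pics/ and viewed, and the job is handed in when it is done.

```bash
mkdir -p pics; python3 - <<'E'
from rig import monitor, vision, order, ctrl
import cv2, numpy as np
for n in ("side","top"):
    p,d=vision.capture(n); cv2.imwrite(f"pics/{n}0.png",p[:,:,::-1]); np.savez(f"{n}0.npz",p=p,d=d)
    i=vision.camera_info(n); print(n,i)
print(monitor.sense(), ctrl.tcp_to_grasp)
E
```

```text
side {'fov_y': 49.280720776840916, 'cx': 320.1583869853122, 'cy': 200.89293685762377, 'R': array([[ 0.89500555, -0.44538971,  0.02435308],
       [-0.21605145, -0.48062363, -0.8498957 ],
       [ 0.39023947,  0.75539985, -0.52638791]]), 't': array([-515.08224115,  217.54823759,  979.15377272])}
top {'fov_y': 50.892040397388406, 'cx': 319.73570975046067, 'cy': 193.52441054842967, 'R': array([[ 0.02074504, -0.9991666 ,  0.03515335],
       [-0.99657067, -0.02348268, -0.07934389],
       [ 0.08010326, -0.0333868 , -0.99622728]]), 't': array([ -45.10522521,  571.02491526, 1138.03646308])}
{'time_s': 0.1, 'joints': array([ 8.99612776e-01,  3.13405715e-01,  1.49833968e+00,  7.14391753e-06,
        1.33099258e+00, -2.23398801e-01]), 'dq': array([ 0.00033184, -0.00126261, -0.0019583 , -0.00070749,  0.00150559,
        0.00027188]), 'tau': array([ 1.66383845e-03, -4.12906158e+01, -2.60142410e+01, -2.46992749e-04,
        3.07306240e-03, -6.44031942e-06]), 'eef_pos': array([227.17811739, 473.05924263, 230.79439811]), 'ee_rot': array([ 1.86679328e-04,  8.46454611e-01,  5.32460575e-01, -5.41388605e-04]), 'force': array([-0.08773246, -1.14897629,  0.65053279]), 'wrist_torque': array([-0.00526316, -0.01640651,  0.0378022 ]), 'grip_width': 0.9998317774258232} 18.700000000000003
```

View pics/side0.png

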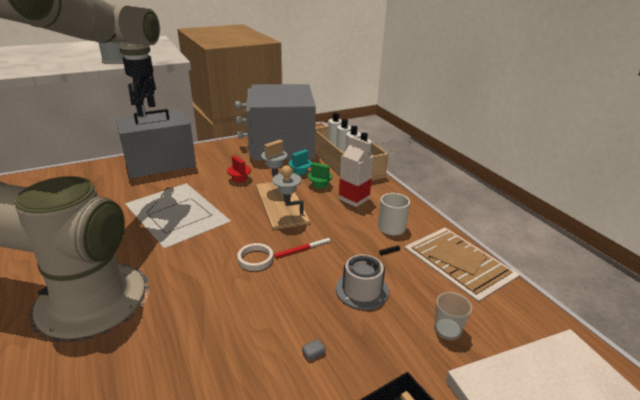

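View pics/top0.png

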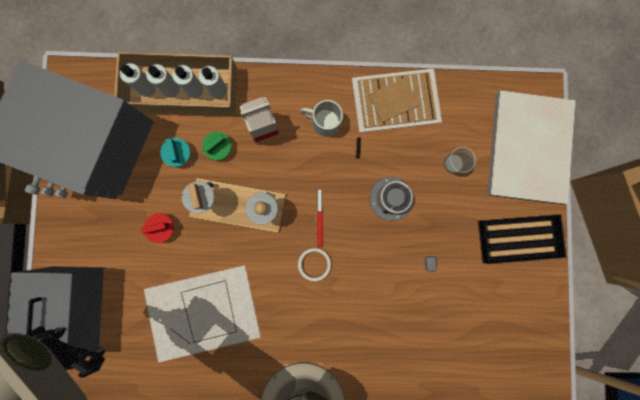

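The bar lid hangs on the far (left) hook: top image about (198,197), side image about (274,152). The plain lid is at top (262,207). The pot is at top (395,197). I'll zoom in for precise measurements.

```bash
python3 - <<'E'
import cv2, numpy as np
t=np.load("top0.npz");s=np.load("side0.npz")
a=cv2.resize(t["p"][165:235,155:285],None,fx=6,fy=6,interpolation=cv2.INTER_CUBIC)
cv2.imwrite("pics/z1.png",a[:,:,::-1])
a=cv2.resize(t["p"][165:230,355:435],None,fx=8,fy=8,interpolation=cv2.INTER_CUBIC)
cv2.imwrite("pics/z2.png",a[:,:,::-1])
a=cv2.resize(s["p"][245:310,325:400],None,fx=8,fy=8,interpolation=cv2.INTER_CUBIC)
cv2.imwrite("pics/z3.png",a[:,:,::-1])
a=cv2.resize(s["p"][130:230,220:340],None,fx=6,fy=6,interpolation=cv2.INTER_CUBIC)
cv2.imwrite("pics/z4.png",a[:,:,::-1])
E
```

```text
(no output)
```

View pics/z1.png

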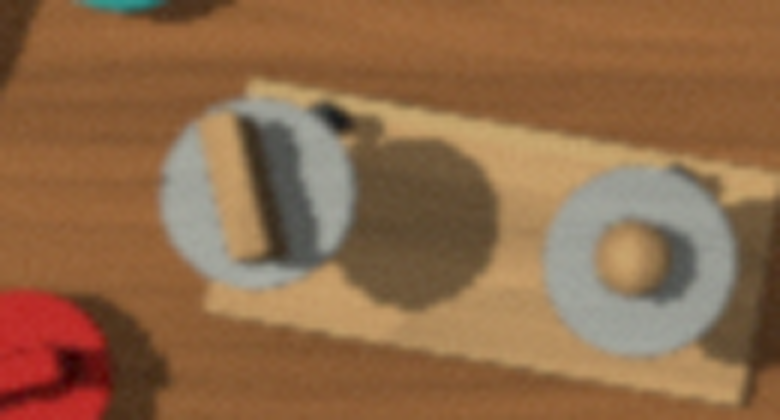

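View pics/z2.png

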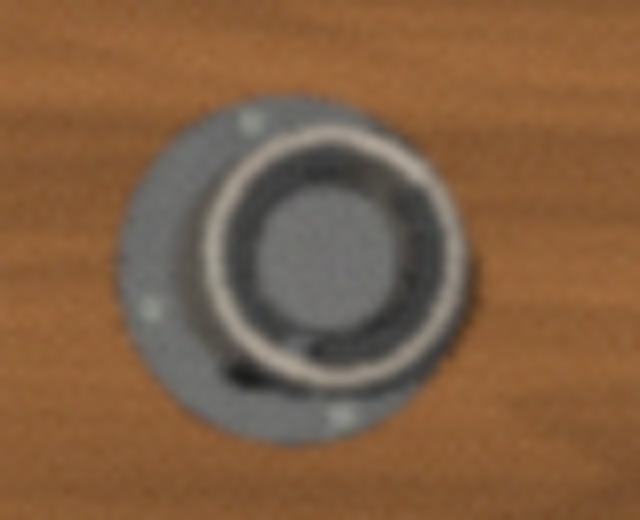

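View pics/z3.png

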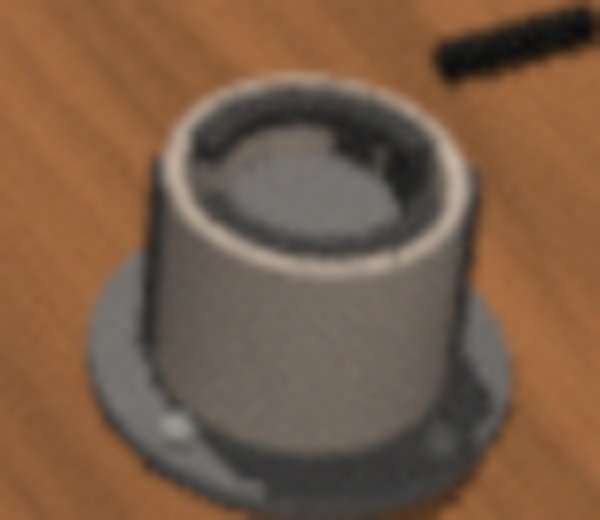

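View pics/z4.png

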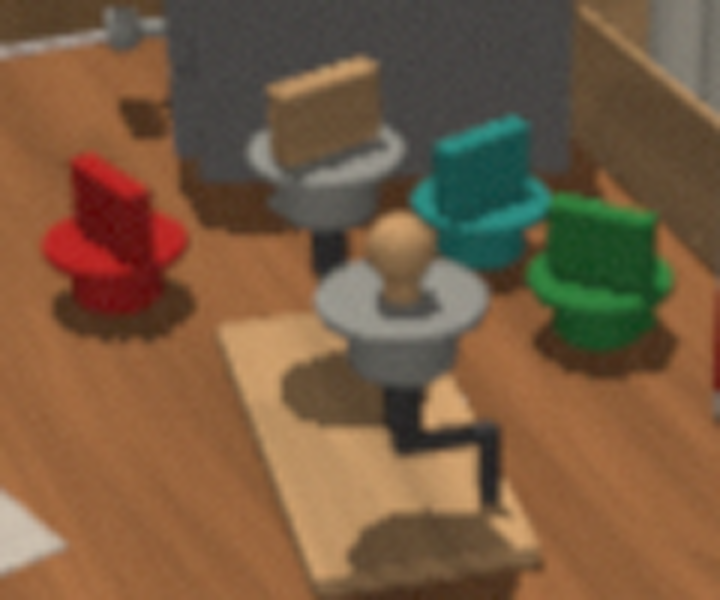

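```bash
cat > h.py <<'E'
import cv2, numpy as np
from rig import vision
def K(n):
    i=vision.camera_info(n); f=200/np.tan(np.radians(i["fov_y"])/2); return f,i["cx"],i["cy"],np.array(i["R"]),np.array(i["t"])
def cloud(n,d):
    f,cx,cy,R,t=K(n); v,u=np.mgrid[0:400,0:640]
    P=np.stack([(u-cx)/f*d,(v-cy)/f*d,d],-1); W=(P-t)@R; W[d<=0]=np.nan; return W
def ray(n,u,v,z):
    f,cx,cy,R,t=K(n); c=-R.T@t; r=R.T@np.array([(u-cx)/f,(v-cy)/f,1]); return c+r*(z-c[2])/r[2]
def proj(n,X):
    f,cx,cy,R,t=K(n); q=R@np.array(X)+t; return q[0]/q[2]*f+cx,q[1]/q[2]*f+cy
def circ(P):
    A=np.c_[2*P,np.ones(len(P))]; s=np.linalg.lstsq(A,(P**2).sum(1),rcond=None)[0]; return s[:2],np.sqrt(s[2]+s[0]**2+s[1]**2)
E
python3 - <<'E'
from h import *
for n,box in (("top",(165,235,155,285)),("side",(130,230,220,340))):
    q=np.load(n+"0.npz"); p=q["p"].astype(int); W=cloud(n,q["d"])
    m=np.zeros((400,640),bool); m[box[0]:box[1],box[2]:box[3]]=1
    for nm,u,v in (("bar",(178,222) if n=="top" else (255,292),None),("knob",(240,285) if n=="top" else (268,305),None)):
        mm=m.copy(); mm[:,:u[0]]=0; mm[:,u[1]:]=0
        z=W[...,2]
        wood=(p[...,0]-p[...,2]>35)&mm
        b=wood&(z>162 if nm=="bar" else z>140)
        if nm=="bar":
            b&=W[...,1]>250
        P=W[b]; print(n,nm,len(P),np.nanmean(P,0),np.nanpercentile(z[b],[5,50,95]))
        if nm=="bar":
            r=cv2.minAreaRect(P[:,:2].astype(np.float32)); print(" rect",r)
            fl=mm&(np.abs(z-131)<8)&~wood; print(" fl",np.nanmedian(z[fl]))
    
q=np.load("top0.npz");p=q["p"].astype(np.int32);W=cloud("top",q["d"])
# flange contours in image by grey mask -> rays to z=131
g=((p.max(2)-p.min(2))<25)&(p.min(2)>95)
g=g.astype(np.uint8)
for x0,x1 in ((178,220),(244,282)):
    k=np.zeros_like(g);k[178:230,x0:x1]=g[178:230,x0:x1]
    c=max(cv2.findContours(k,cv2.RETR_EXTERNAL,cv2.CHAIN_APPROX_NONE)[0],key=cv2.contourArea)
    h=cv2.convexHull(c)[:,0]; P=np.array([ray("top",a,b,131)[:2] for a,b in c[:,0]])
    print("flange",circ(np.array([ray("top",a,b,131)[:2] for a,b in h])),cv2.minEnclosingCircle(P.astype(np.float32)))
# pot
for n,b in (("top",(165,230,355,435)),("side",(245,310,325,400))):
    q=np.load(n+"0.npz"); W=cloud(n,q["d"]); S=W[b[0]:b[1],b[2]:b[3]].reshape(-1,3)
    print(n,np.histogram(S[:,2],bins=np.arange(-4,90,4)))
    T=S[S[:,2]>70]; print(T.mean(0),circ(T[:,:2]),cv2.minEnclosingCircle(T[:,:2].astype(np.float32)))
E
```

```text
top bar 187 [548.2621999  273.72594678 171.02270264] [166.56288265 171.14709838 174.80616351]
 rect ((548.525146484375, 274.35919189453125), (60.268646240234375, 16.47389793395996), 16.862436294555664)
 fl 131.75546585061934
top knob 122 [523.13380527 115.93962634 167.10065819] [161.62299759 167.49902262 171.94178378]
side bar 90 [547.78941884 266.75001305 168.45935038] [163.04119682 169.39233575 172.18637207]
 rect ((550.2752685546875, 269.0163879394531), (61.572635650634766, 21.26247787475586), 13.259495735168457)
 fl 130.83156869996444
side knob 283 [539.777805   204.35369935 159.08021548] [142.77358031 160.1807627  171.13741221]
flange (array([550.32615866, 270.17894107]), np.float64(35.54580534991891)) ((553.9481811523438, 264.6531982421875), 36.477882385253906)
flange (array([523.82811514, 115.26039594]), np.float64(38.923744176166515)) ((524.0580444335938, 115.55133056640625), 39.489288330078125)
top (array([1307, 2061,  507,  320,   61,   16,   12,   20,    9,    6,   19,
          6,    9,   11,    9,   59,  182,   49,   48,  223,  170,    5,
          0]), array([-4,  0,  4,  8, 12, 16, 20, 24, 28, 32, 36, 40, 44, 48, 52, 56, 60,
       64, 68, 72, 76, 80, 84, 88]))
[ 564.25409465 -232.96258606   75.31893931] (array([ 564.37236175, -232.95995269]), np.float64(36.730725071290756)) ((565.2059326171875, -232.21102905273438), 46.33503341674805)
side (array([1272, 1270,  350,  366,   56,   55,   48,   64,   43,   58,   56,
         54,   64,   77,   80,  120,  206,   67,  107,  400,   42,    0,
          0]), array([-4,  0,  4,  8, 12, 16, 20, 24, 28, 32, 36, 40, 44, 48, 52, 56, 60,
       64, 68, 72, 76, 80, 84, 88]))
[ 564.66221201 -240.44608108   74.21921158] (array([ 565.38205549, -238.98482256]), np.float64(36.75616611200438)) ((566.46337890625, -238.12002563476562), 46.33485412597656)
```

```bash
python3 - <<'E'
from h import *
# pot: white rim ellipse, edge of top
q=np.load("top0.npz");p=q["p"].astype(np.uint8);W=cloud("top",q["d"])
for n,b in (("top",(165,230,355,435)),("side",(245,310,325,400))):
    q=np.load(n+"0.npz"); W=cloud(n,q["d"]); z=W[...,2]
    m=np.zeros((400,640),np.uint8); m[b[0]:b[1],b[2]:b[3]]=((z>68))[b[0]:b[1],b[2]:b[3]]
    c=max(cv2.findContours(m,cv2.RETR_EXTERNAL,cv2.CHAIN_APPROX_NONE)[0],key=cv2.contourArea)[:,0]
    P=np.array([ray(n,u,v,75)[:2] for u,v in c]); C,r=circ(P); print(n,"rim",C,r)
    # unwrapped view, colour at z=75 plane by rays
    f,cx,cy,R,t=K(n)
    th=np.radians(np.arange(-180,180,.5)); rr=np.arange(20,66,.25)
    T,Rr=np.meshgrid(th,rr)
    X=np.stack([C[0]+Rr*np.cos(T),C[1]+Rr*np.sin(T),np.full_like(T,75)],-1)@R.T+t
    mu=(X[...,0]/X[...,2]*f+cx).astype(np.float32); mv=(X[...,1]/X[...,2]*f+cy).astype(np.float32)
    un=cv2.remap(q["p"],mu,mv,cv2.INTER_CUBIC); uz=cv2.remap(z.astype(np.float32),mu,mv,cv2.INTER_NEAREST)
    im=np.vstack([un,cv2.cvtColor(np.clip(uz*3,0,255).astype(np.uint8),cv2.COLOR_GRAY2RGB)])
    im=cv2.resize(im,(720,552)); 
    for a in range(0,720,60): cv2.line(im,(a,0),(a,6),(255,0,0),1)
    cv2.imwrite(f"pics/un_{n}.png",im[:,:,::-1])
    sel=(rr>29.5)&(rr<32.5)
    prof=np.nanmedian(uz[sel],0); print(n,"z by 10deg",[(int(np.degrees(th[i])),round(float(np.median(prof[i:i+20])))) for i in range(0,720,20)])
E
```

```text
top rim [ 564.35409285 -232.89233047] 42.217342861696736
top z by 10deg [(-180, 73), (-170, 74), (-160, 74), (-150, 74), (-140, 77), (-130, 75), (-119, 76), (-110, 75), (-100, 74), (-90, 78), (-80, 74), (-70, 78), (-59, 75), (-50, 75), (-40, 42), (-29, 47), (-20, 44), (-10, 78), (0, 76), (10, 78), (20, 78), (29, 76), (40, 76), (50, 75), (59, 75), (70, 76), (80, 74), (90, 78), (100, 77), (110, 74), (119, 74), (130, 9), (140, 8), (150, 9), (160, 64), (170, 77)]
side rim [ 564.10190832 -240.97922271] 44.17723614142563
side z by 10deg [(-180, 76), (-170, 75), (-160, 75), (-150, 75), (-140, 76), (-130, 76), (-119, 73), (-110, 75), (-100, 75), (-90, 74), (-80, 74), (-70, 75), (-59, 75), (-50, 74), (-40, 57), (-29, 62), (-20, 67), (-10, 73), (0, 76), (10, 73), (20, 74), (29, 75), (40, 74), (50, 75), (59, 73), (70, 74), (80, 75), (90, 75), (100, 74), (110, 73), (119, 73), (130, 69), (140, 56), (150, 49), (160, 46), (170, 73)]<stdin>:16: RuntimeWarning: invalid value encountered in cast
```

View pics/un_top.png

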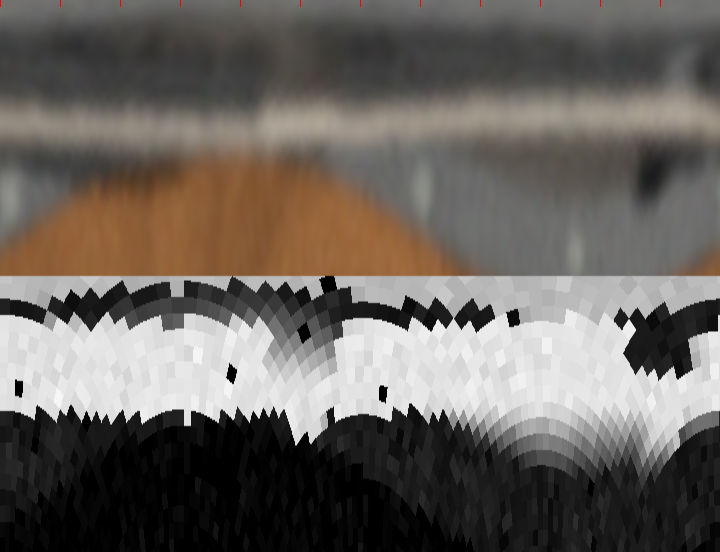

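View pics/un_side.png

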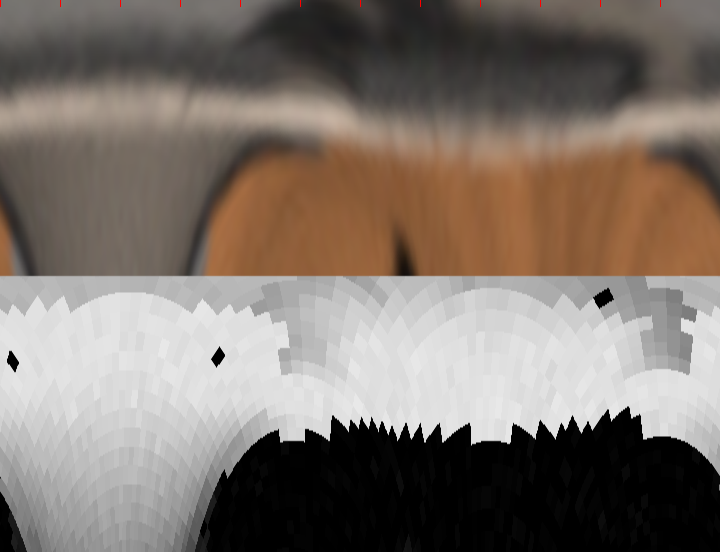

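```bash
python3 - <<'E'
from h import *
q=np.load("top0.npz");W=cloud("top",q["d"]).reshape(-1,3)
s=np.load("side0.npz");W2=cloud("side",s["d"]).reshape(-1,3)
for nm,w in (("top",W),("side",W2)):
  print(nm,"y cols",list(range(560,-320,-40)))
  for x in range(760,360,-40):
    print(x,[int(np.nan_to_num(np.nanmax(np.r_[0,w[(np.abs(w[:,0]-x)<20)&(np.abs(w[:,1]-y)<20),2]]))) for y in range(560,-320,-40)])
# enhanced pot zoom
cl=cv2.createCLAHE(4,(2,2))
o=[]
for n,b in (("top",(175,220,370,420)),("side",(248,290,338,390))):
    p=np.load(n+"0.npz")["p"][b[0]:b[1],b[2]:b[3]]
    o.append(cv2.resize(cl.apply(cv2.cvtColor(cv2.resize(p,None,fx=8,fy=8,interpolation=cv2.INTER_CUBIC),cv2.COLOR_RGB2GRAY)),(400,360)))
cv2.imwrite("pics/enh.png",np.hstack(o))
E
```

```text
top y cols [560, 520, 480, 440, 400, 360, 320, 280, 240, 200, 160, 120, 80, 40, 0, -40, -80, -120, -160, -200, -240, -280]
760 [205, 206, 205, 204, 9, 5, 6, 7, 7, 6, 206, 206, 186, 6, 94, 92, 93, 9, 14, 13, 12, 13]
720 [205, 205, 205, 203, 72, 79, 39, 72, 82, 40, 181, 172, 160, 5, 6, 93, 6, 17, 14, 8, 8, 7]
680 [205, 207, 206, 6, 41, 81, 43, 80, 80, 40, 5, 6, 6, 6, 7, 5, 5, 14, 17, 8, 6, 8]
640 [205, 206, 204, 7, 43, 80, 41, 34, 42, 6, 6, 8, 7, 10, 6, 9, 7, 6, 6, 13, 12, 5]
600 [205, 205, 203, 7, 8, 8, 15, 135, 131, 18, 17, 17, 9, 7, 7, 11, 8, 7, 11, 79, 79, 78]
560 [206, 206, 6, 6, 8, 6, 135, 176, 136, 19, 134, 137, 136, 6, 5, 13, 6, 7, 13, 80, 79, 81]
520 [6, 6, 7, 6, 40, 35, 137, 176, 170, 17, 137, 174, 136, 8, 8, 15, 6, 5, 8, 79, 82, 76]
480 [6, 7, 6, 80, 82, 78, 13, 16, 17, 18, 133, 137, 135, 6, 7, 15, 7, 5, 6, 7, 6, 7]
440 [7, 6, 7, 78, 78, 40, 6, 7, 7, 7, 7, 6, 7, 7, 21, 16, 6, 8, 7, 6, 6, 8]
400 [6, 8, 6, 5, 6, 7, 5, 7, 8, 7, 7, 5, 7, 21, 23, 23, 20, 8, 6, 7, 6, 7]
side y cols [560, 520, 480, 440, 400, 360, 320, 280, 240, 200, 160, 120, 80, 40, 0, -40, -80, -120, -160, -200, 
[... 169 characters left out ...]
, 87, 87, 11, 13, 3, 3, 3]
680 [203, 202, 202, 203, 35, 78, 39, 77, 77, 37, 3, 4, 3, 3, 3, 3, 3, 12, 12, 2, 3, 3]
640 [202, 202, 202, 4, 37, 76, 37, 2, 33, 3, 3, 3, 3, 3, 3, 3, 3, 3, 0, 2, 10, 8]
600 [202, 202, 201, 2, 2, 0, 0, 168, 131, 15, 14, 11, 4, 2, 3, 9, 2, 2, 0, 76, 77, 76]
560 [201, 201, 146, 4, 3, 3, 13, 172, 170, 15, 14, 134, 133, 11, 2, 11, 2, 4, 2, 77, 75, 77]
520 [3, 3, 2, 2, 39, 34, 131, 172, 172, 14, 132, 171, 163, 3, 3, 14, 3, 2, 2, 76, 76, 75]
480 [4, 5, 3, 75, 78, 78, 2, 16, 15, 14, 128, 132, 133, 2, 3, 12, 2, 2, 4, 3, 3, 3]
440 [3, 4, 3, 71, 77, 40, 4, 2, 4, 3, 4, 3, 3, 3, 19, 19, 3, 2, 4, 3, 4, 3]
400 [3, 4, 4, 4, 3, 2, 2, 3, 3, 2, 4, 3, 2, 15, 20, 20, 20, 2, 3, 3, 3, 3]
```

View pics/enh.png

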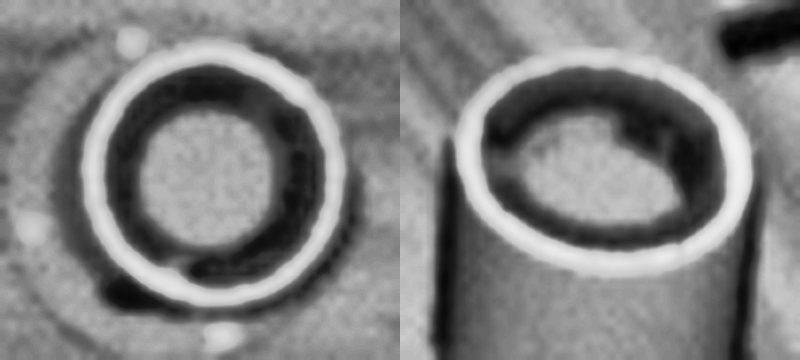

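```bash
python3 - <<'E'
from h import *
q=np.load("top0.npz");p=q["p"].astype(int);W=cloud("top",q["d"])
C=np.array([564.4,-232.9])
for v in range(205,217):
    print(v,[int(p[v,u].sum()/3) for u in range(376,400)],)
m=np.zeros((400,640),bool);m[205:217,378:395]=(p.sum(2)/3<45)[205:217,378:395]
v,u=np.nonzero(m);print(len(u),u.mean(),v.mean(),W[m])
for z in (10,25,40,55): X=ray("top",u.mean(),v.mean(),z)[:2]-C; print(z,np.hypot(*X),np.degrees(np.arctan2(X[1],X[0])))
# notch low pixels
d=np.hypot(W[...,0]-C[0],W[...,1]-C[1]); 
z=W[...,2]
rX=np.array([[ray("top",a,b,75)[:2] for a in range(365,425)] for b in range(172,222)])-C
r=np.hypot(rX[...,0],rX[...,1]); a=np.degrees(np.arctan2(rX[...,1],rX[...,0])); zz=z[172:222,365:425]
for lo,hi in ((28.5,31),(31,33.5)):
  s=(r>lo)&(r<hi)&(zz<66); print(lo,sorted(np.round(a[s]).tolist()))
E
```

```text
205 [109, 105, 90, 83, 79, 82, 98, 131, 149, 123, 89, 72, 63, 65, 69, 78, 93, 99, 105, 106, 106, 102, 98, 88]
206 [111, 105, 98, 87, 77, 77, 82, 109, 143, 146, 126, 94, 73, 64, 69, 74, 78, 79, 78, 79, 77, 79, 74, 67]
207 [110, 110, 106, 99, 84, 80, 80, 87, 117, 146, 151, 134, 101, 80, 80, 93, 94, 87, 71, 63, 60, 62, 64, 58]
208 [112, 109, 108, 105, 97, 83, 77, 78, 88, 112, 145, 154, 141, 119, 110, 107, 96, 74, 54, 58, 66, 63, 66, 64]
209 [111, 109, 107, 108, 106, 93, 84, 72, 76, 75, 103, 141, 151, 153, 144, 132, 114, 84, 58, 61, 65, 65, 67, 68]
210 [110, 110, 113, 109, 109, 105, 82, 68, 54, 51, 63, 93, 126, 149, 158, 157, 145, 121, 101, 86, 81, 80, 81, 91]
211 [109, 112, 113, 111, 114, 105, 85, 57, 35, 33, 41, 57, 79, 101, 126, 147, 151, 149, 144, 130, 121, 121, 121, 130]
212 [107, 109, 110, 111, 110, 109, 95, 71, 46, 32, 30, 37, 49, 62, 76, 96, 107, 118, 136, 141, 138, 137, 136, 131]
213 [104, 108, 112, 112, 111, 110, 106, 96, 81, 62, 56, 58, 62, 63, 64, 64, 70, 81, 93, 98, 96, 96, 93, 89]
214 [94, 105, 110, 110, 113, 111, 112, 108, 102, 101, 101, 97, 97, 95, 86, 75, 75, 77, 90, 86,
[... 436 characters left out ...]
324   36.90536229]
 [ 523.72753234 -211.38778651   52.88964681]
 [ 523.42063958 -212.30450171   62.08968082]]
10 40.35040876604754 158.7075210679391
25 42.03993271912694 155.35545972450237
40 43.861992412440564 152.27203454479215
55 45.80077285011615 149.44201409101174Traceback (most recent call last):
  File "<stdin>", line 12, in <module>
  File "h.py", line 9, in ray
    f,cx,cy,R,t=K(n); c=-R.T@t; r=R.T@np.array([(u-cx)/f,(v-cy)/f,1]); return c+r*(z-c[2])/r[2]
                ~^^^
  File "h.py", line 4, in K
    i=vision.camera_info(n); f=200/np.tan(np.radians(i["fov_y"])/2); return f,i["cx"],i["cy"],np.array(i["R"]),np.array(i["t"])
ValueError: time passes only in moves, steps and waits
```

```bash
python3 -m pendant '[[[-1,0,0,0.04,0],[-1,0.04,-0.025,0.04,8],[-1,0.08,-0.05,0.04,16],[-1,0.12,-0.075,0.04,24],[-1,0.16,-0.1,0.04,32],[-1,0.2,-0.126,0.04,40.6],[-1,0.24,-0.151,0.04,40.6],[-1,0.28,-0.176,0.04,40.6],[-1,0.321,-0.201,0.04,40.6],[-1,0.321,-0.201,0.04,40.6],[-1,0.321,-0.201,0.04,40.6],[-1,0.321,-0.201,0.04,40.6],[-1,0.321,-0.201,0.04,40.6]]]' 80
python3 - <<'E'
from h import *
from rig import monitor
print(monitor.sense()["eef_pos"],monitor.sense()["ee_rot"],monitor.sense()["joints"])
o=[]
for n in("side","top"):
    p,d=vision.capture(n); np.savez(n+"1.npz",p=p,d=d); o.append(p)
a=cv2.resize(o[0][60:220,200:360],(400,400)); b=cv2.resize(o[1][130:260,130:260],(400,400))
cv2.imwrite("pics/ap.png",np.hstack([a,b])[:,:,::-1])
E
```

```text
time_s: 1.4
eef_pos: [547.4, 273.2, 271.6]
ee_rot: [0.0, 0.609, 0.794, 0.0]
force: [0.1, -0.0, -0.0]
grip_width: 0.999
[547.44559151 273.15682897 271.62693465] [3.50540774e-05 6.08528463e-01 7.93532037e-01 1.22551576e-04] [ 2.71525793e-01  4.88584855e-01  1.14007054e+00  9.15022308e-05
  1.51269926e+00 -1.56166244e+00]
```

View pics/ap.png

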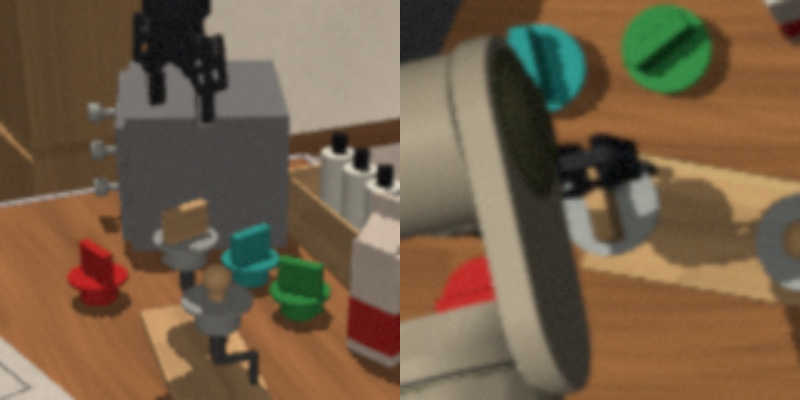

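```bash
python3 - <<'E'
from h import *
c,s=np.cos(np.radians(105)),np.sin(np.radians(105))
for k in(-50,0,50): print(k,proj("side",[547.4+k*c,273.2+k*s,284]),proj("top",[547.4+k*c,273.2+k*s,284]))
print(proj("side",[548.5,274.4,171]),proj("side",[548.5,269,171]),proj("top",[548.5,274.4,171]))
p=np.load("side1.npz")["p"];a=cv2.resize(p[60:125,235:310],None,fx=8,fy=8,interpolation=cv2.INTER_CUBIC)
for k in range(0,75,5): cv2.line(a,(k*8,0),(k*8,8),(255,0,0),1)
for k in range(0,65,5): cv2.line(a,(0,k*8),(8,k*8),(255,0,0),1)
cv2.imwrite("pics/f.png",a[:,:,::-1])
E
```

```text
-50 (np.float64(281.92258142097387), np.float64(110.34656902359089)) (np.float64(202.8361747403394), np.float64(186.36131540766863))
0 (np.float64(271.3376311165206), np.float64(105.50045370890372)) (np.float64(179.56686320706305), np.float64(191.89616418501532))
50 (np.float64(261.2721094987368), np.float64(100.89214879870173)) (np.float64(156.15859083084067), np.float64(197.46406625019046))
(np.float64(272.8374670438816), np.float64(141.6108775227666)) (np.float64(273.49244650250006), np.float64(142.29201173154786)) (np.float64(193.15547646015693), np.float64(195.3669900843525))
```

View pics/f.png

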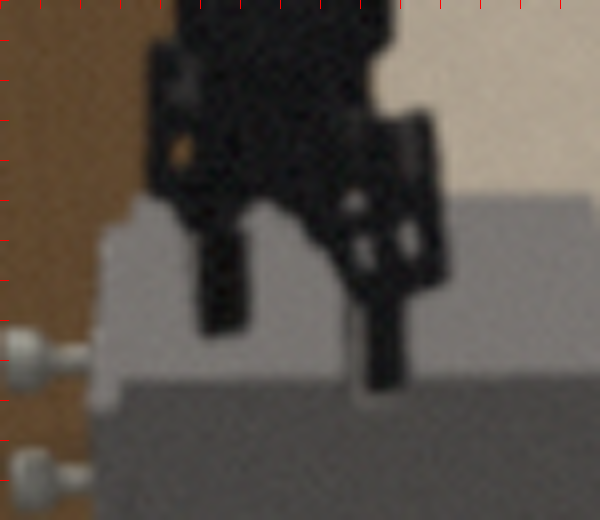

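```bash
python3 -m pendant '[[[-1,0,0,-0.04,0],[-1,0,0,-0.07,0],[-1,0,0,-0.095,0],[-1,0,0,-0.115,0],[-1,0,0,-0.125,0],[-1,0,0,-0.13,0],[-1,0,0,-0.134,0],[-1,0,0,-0.134,0],[-1,0,0,-0.134,0],[-1,0,0,-0.134,0]]]' 80
python3 - <<'E'
from h import *
p,d=vision.capture("side"); a=cv2.resize(p[110:200,220:320],None,fx=7,fy=6,interpolation=cv2.INTER_CUBIC)
cv2.imwrite("pics/g.png",a[:,:,::-1])
E
```

```text
time_s: 2.5
eef_pos: [548.6, 272.3, 138.0]
ee_rot: [0.0, 0.609, 0.793, 0.0]
force: [0.6, 0.2, 0.7]
grip_width: 1.001
```

View pics/g.png

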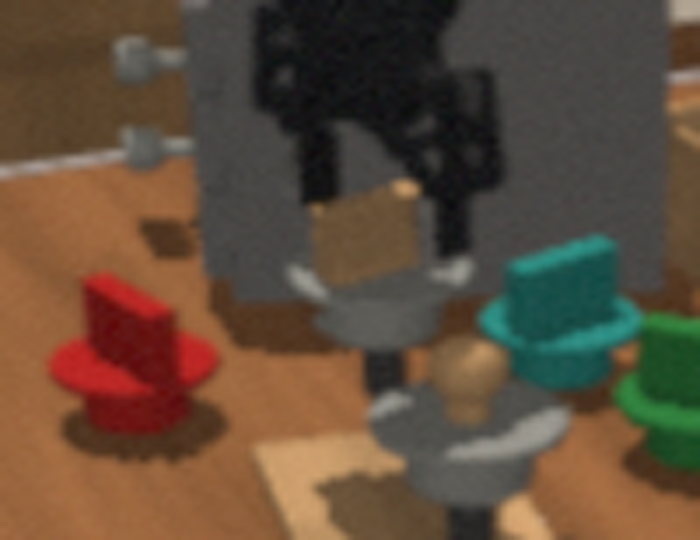

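```bash
python3 - <<'E'
from h import *
c,s=np.cos(np.radians(105)),np.sin(np.radians(105))
cv=lambda P:(round((P[0]-220)*7),round((P[1]-110)*6))
for k in(-50,0,50): print(k,cv(proj("side",[548.6+k*c,272.3+k*s,151])))
for X in ([548.6,272.3,171],[543.6,272.3,171],[548.6,267.3,171]):
  b=np.radians(15); 
  for k in (-30,30):
    for j in (-8,8): print(cv(proj("side",[X[0]+k*np.cos(b)-j*np.sin(b),X[1]+k*np.sin(b)+j*np.cos(b),171])),end=" ")
  print()
p=np.load("side0.npz")["p"]; a=cv2.resize(p[110:200,220:320],None,fx=7,fy=6,interpolation=cv2.INTER_CUBIC)
cv2.imwrite("pics/g0.png",a[:,:,::-1])
E
```

```text
-50 (444, 261)
0 (373, 228)
50 (306, 196)
(325, 212) (303, 201) (439, 181) (417, 171) 
(314, 214) (292, 203) (428, 183) (406, 173) 
(330, 216) (308, 205) (443, 185) (421, 175)
```

View pics/g0.png

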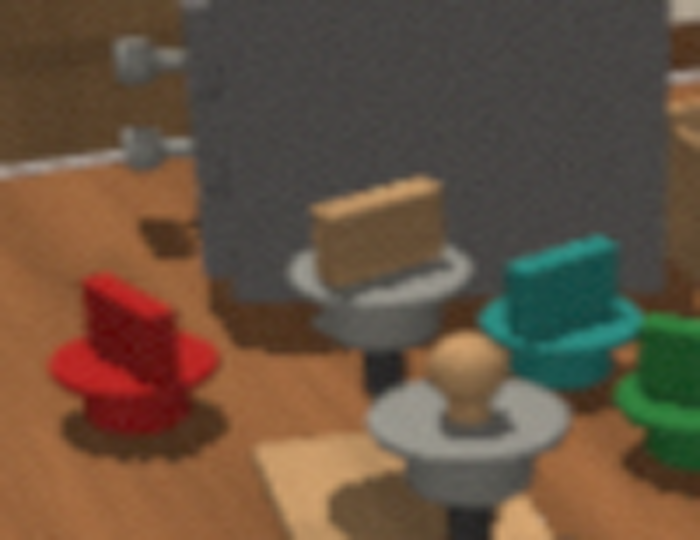

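```bash
python3 - <<'E'
from h import *
print(ray("top",155+258/6-.4,165+193/6-.4,131),ray("top",155+236/6-.4,165+187/6-.4,171), ray("top",155+640/6-.4,165+260/6-.4,131))
print(ray("top",355+336/8-.4,165+255/8-.4,75))
print(ray("side",220+381/7-.4,110+268/6-.4,131),ray("side",325+318/8-.4,245+174/8-.4,75))
E
```

```text
[548.03722303 273.95655334 131.        ] [547.58783872 272.52127159 171.        ] [523.86115534 115.91398671 131.        ]
[ 564.69465819 -235.10400577   75.        ]
[549.13053316 269.64992648 131.        ] [ 565.01260271 -239.77392219   75.        ]
```

```bash
python3 -m pendant '[[[-1,-0.001,0,0,0],[1,-0.001,0,0,0],[1,-0.001,0,0,0],[1,-0.001,0,0,0],[1,-0.001,0,0,0],[1,-0.001,0,0,0],[1,-0.001,0,0,0],[1,-0.001,0,0,0],[1,-0.001,0,0,0],[1,-0.001,0,0,0]]]' 70
python3 - <<'E'
from h import *
p,d=vision.capture("side"); a=cv2.resize(p[110:200,220:320],None,fx=7,fy=6,interpolation=cv2.INTER_CUBIC)
cv2.imwrite("pics/g2.png",a[:,:,::-1])
E
```

```text
time_s: 3.55
eef_pos: [547.4, 272.2, 137.4]
ee_rot: [0.0, 0.609, 0.793, 0.0]
force: [-0.1, -0.5, 2.6]
grip_width: 0.176
```

View pics/g2.png

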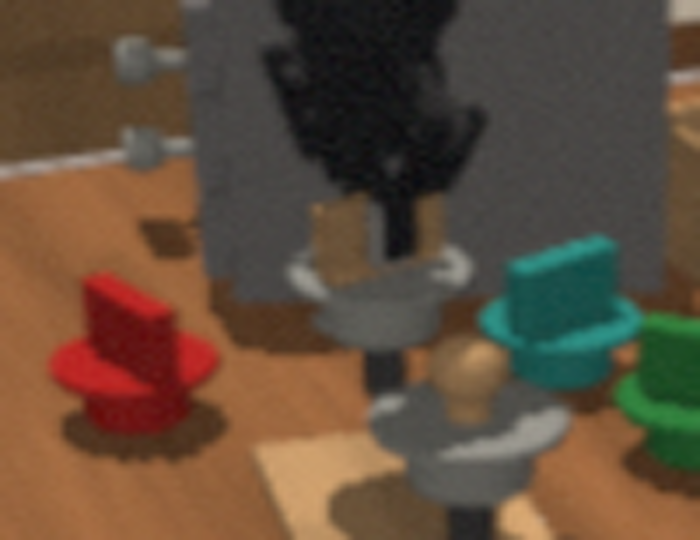

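```bash
python3 - <<'E'
from h import *
p,d=vision.capture("side"); a=cv2.resize(p[132:162,255:290],None,fx=20,fy=18,interpolation=cv2.INTER_CUBIC)
a=cv2.convertScaleAbs(a,alpha=1.8,beta=10)
cv2.imwrite("pics/g3.png",a[:,:,::-1])
W=cloud("side",d)
b=np.radians(15);e=np.array([np.cos(b),np.sin(b)])
for v in (143,146,148,150): print(v,[(u,int(p[v,u].max()),*[int(round(x)) for x in ((W[v,u,:2]-[547.4,272.2])@e,(W[v,u,:2]-[547.4,272.2])@[-e[1],e[0]],W[v,u,2])]) for u in range(262,286)])
E
```

```text
143 [(262, 72, 102, 211, 65), (263, 75, 105, 209, 64), (264, 76, 107, 205, 65), (265, 83, 109, 201, 66), (266, 83, 114, 202, 64), (267, 85, -19, 2, 172), (268, 89, -16, 2, 172), (269, 85, -14, 0, 171), (270, 89, -10, 1, 170), (271, 92, -9, -3, 171), (272, 72, -13, -14, 176), (273, 48, -9, -13, 175), (274, 33, -10, -20, 177), (275, 22, -3, -16, 174), (276, 21, -5, -23, 177), (277, 18, -11, -36, 184), (278, 27, -10, -40, 184), (279, 50, 9, -19, 172), (280, 83, 20, -10, 166), (281, 92, 24, -8, 164), (282, 94, 27, -10, 163), (283, 82, 30, -11, 163), (284, 73, 163, 162, 65), (285, 75, 167, 161, 64)]
146 [(262, 76, 101, 209, 54), (263, 74, 102, 205, 55), (264, 82, 108, 207, 53), (265, 100, -27, 3, 164), (266, 107, -27, -3, 166), (267, 108, -25, -5, 167), (268, 107, -24, -9, 168), (269, 105, -19, -7, 166), (270, 104, -18, -10, 166), (271, 96, -13, -9, 165), (272, 83, -8, -6, 162), (273, 87, -11, -15, 166), (274, 71, -4, -12, 163), (275, 31, -8, -22, 168), (276, 26, -8, -27, 170), (277, 19, -2, -24, 167), (278, 25, 1, -25, 166), (279, 65, 6, -22, 164), (280, 99, 19, -10, 156), (281, 104, 23,
[... 627 characters left out ...]
100, 23, -14, 149), (283, 88, 31, -9, 146), (284, 74, 163, 162, 45), (285, 72, 171, 166, 41)]
150 [(262, 75, 103, 213, 36), (263, 76, 105, 210, 37), (264, 94, 108, 208, 36), (265, 111, -29, 1, 152), (266, 103, -29, -4, 154), (267, 104, -28, -8, 156), (268, 104, -24, -8, 155), (269, 106, -21, -9, 154), (270, 106, -16, -8, 152), (271, 95, -13, -8, 151), (272, 87, -10, -8, 150), (273, 87, -9, -13, 152), (274, 77, -7, -15, 152), (275, 34, -6, -19, 153), (276, 21, -5, -23, 154), (277, 21, 1, -19, 151), (278, 24, 7, -16, 148), (279, 55, 6, -23, 151), (280, 89, 18, -10, 143), (281, 100, 26, -6, 139), (282, 103, 28, -8, 139), (283, 102, 35, -3, 136), (284, 89, 165, 165, 36), (285, 73, 171, 166, 33)]
```

View pics/g3.png

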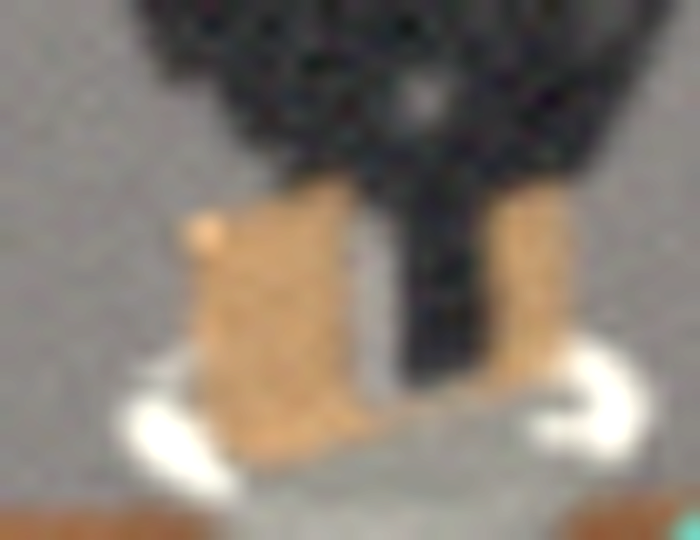

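```bash
python3 -m pendant '[[[1,0,0,0.01,0],[1,0,0,0.025,0],[1,0,0,0.04,0],[1,0,0,0.06,0],[1,0,0,0.085,0],[1,0,0,0.105,0],[1,0,0,0.12,0],[1,0,0,0.125,0],[1,0,0,0.125,0],[1,0,0,0.125,0]]]' 70
python3 - <<'E'
from h import *
o=[]
p,d=vision.capture("side"); a=cv2.resize(p[70:230,200:360],(600,600),interpolation=cv2.INTER_CUBIC)
cv2.imwrite("pics/l.png",a[:,:,::-1])
E
```

```text
time_s: 4.65
eef_pos: [547.0, 272.1, 261.3]
ee_rot: [-0.001, 0.609, 0.793, -0.001]
force: [-0.3, -0.1, -2.0]
grip_width: 0.176
```

View pics/l.png

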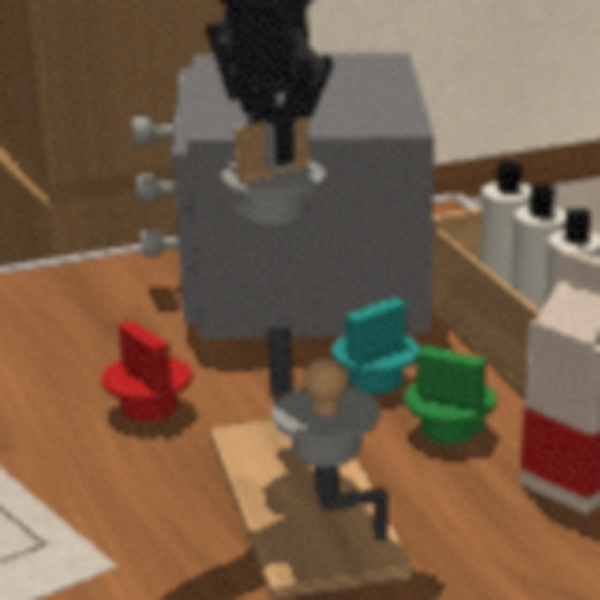

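```bash
python3 -m pendant '[[[1,0.0,-0.015,0,0],[1,0.001,-0.045,0,-3],[1,0.002,-0.08,0,-6],[1,0.004,-0.12,0,-9],[1,0.005,-0.16,0,-12],[1,0.006,-0.2,0,-15],[1,0.008,-0.24,0,-19],[1,0.009,-0.28,0,-23],[1,0.01,-0.32,0,-27],[1,0.012,-0.36,0,-31],[1,0.013,-0.4,0,-35],[1,0.014,-0.435,0,-39],[1,0.015,-0.465,0,-42],[1,0.016,-0.49,0,-44],[1,0.0165,-0.503,0,-44],[1,0.0165,-0.508,0,-44],[1,0.0165,-0.508,0,-44],[1,0.0165,-0.508,0,-44],[1,0.0165,-0.508,0,-44],[1,0.0165,-0.508,0,-44]]]' 70
python3 -m pendant '[[[1,0,0,-0.02,0],[1,0,0,-0.05,0],[1,0,0,-0.075,0],[1,0,0,-0.09,0],[1,0,0,-0.09,0],[1,0,0,-0.09,0],[1,0,0,-0.09,0]]]' 70
python3 - <<'E'
from h import *
o=[]
for n in("side","top"):
    p,d=vision.capture(n); np.savez(n+"2.npz",p=p,d=d); o.append(p)
a=cv2.resize(o[0][195:315,315:435],(400,400),interpolation=cv2.INTER_CUBIC); b=cv2.resize(o[1][130:260,330:460],(400,400),interpolation=cv2.INTER_CUBIC)
cv2.imwrite("pics/pt.png",np.hstack([a,b])[:,:,::-1])
E
```

```text
time_s: 6.7
eef_pos: [563.9, -235.0, 262.5]
ee_rot: [0.0, 0.862, 0.508, 0.0]
force: [-0.1, -1.0, -2.2]
grip_width: 0.176
time_s: 7.4
eef_pos: [564.3, -235.9, 173.7]
ee_rot: [0.001, 0.862, 0.507, 0.0]
force: [-0.6, 0.4, -2.1]
grip_width: 0.18
```

View pics/pt.png

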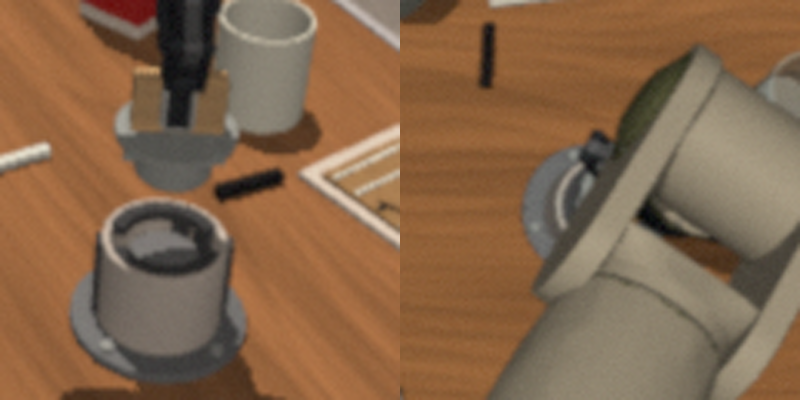

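```bash
python3 - <<'E'
from h import *
p=np.load("side2.npz")["p"]
a=cv2.resize(p[212:282,340:390],(500,700)[:2],interpolation=cv2.INTER_CUBIC)
a=cv2.resize(p[212:257,345:390],(585,585),interpolation=cv2.INTER_CUBIC)
b=cv2.resize(p[250:295,340:385],(585,585),interpolation=cv2.INTER_CUBIC)
cv2.imwrite("pics/a1.png",cv2.convertScaleAbs(a,alpha=1.5)[:,:,::-1]);cv2.imwrite("pics/b1.png",cv2.convertScaleAbs(b,alpha=1.5)[:,:,::-1])
E
```

```text
(no output)
```

View pics/a1.png

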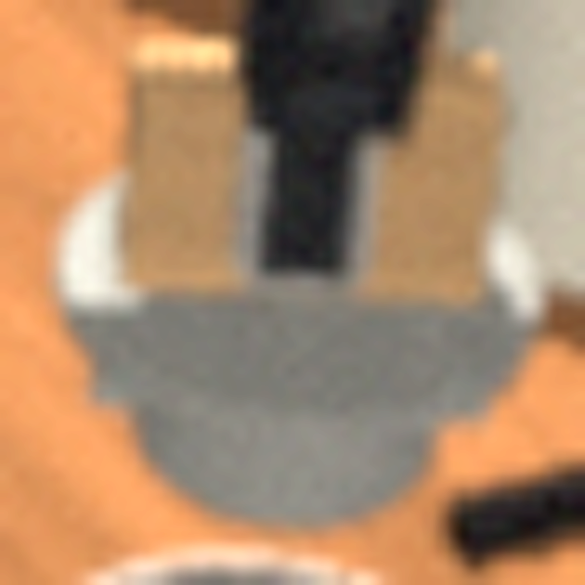

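View pics/b1.png

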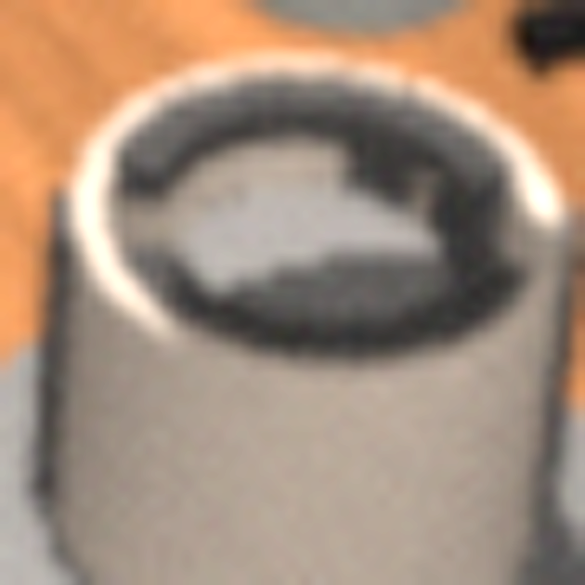

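```bash
python3 - <<'E'
from h import *
for X in ([564.3,-235.9],[564.3,-230.9],[569.3,-235.9]):
  print(X,[tuple(np.round(proj("side",X+[z]),2)) for z in (75,101+36.3,131+36.3,171+36.3)])
def pr(n,C,r,z):
  P=np.array([proj(n,[C[0]+r*np.cos(a),C[1]+r*np.sin(a),z]) for a in np.radians(np.arange(0,360,2))]); return P.min(0),P.max(0)
print("pot",pr("side",(564.3,-235.9),43,75)); print("fl top",pr("side",(564.3,-235.9),40,167.3)); print("fl bot",pr("side",(564.3,-235.9),40,161.3)); print("rim",pr("side",(564.3,-235.9),23,131.3+0)); print("skirt",pr("side",(564.3,-235.9),26,140))
print(pr("top",(564.3,-235.9),43,75))
a=ray("side",340+125/13-.4,250+220/13-.4,75);b=ray("side",340+512/13-.4,250+218/13-.4,75);print(a,b,np.degrees(np.arctan2(*(b-a)[1::-1])),(a+b)/2)
E
```

```text
[564.3, -235.9] [(np.float64(363.18), np.float64(265.41)), (np.float64(365.37), np.float64(243.31)), (np.float64(366.47), np.float64(232.12)), (np.float64(368.01), np.float64(216.59))]
[564.3, -230.9] [(np.float64(362.03), np.float64(264.1)), (np.float64(364.17), np.float64(242.05)), (np.float64(365.25), np.float64(230.87)), (np.float64(366.75), np.float64(215.38))]
[569.3, -235.9] [(np.float64(365.08), np.float64(264.81)), (np.float64(367.32), np.float64(242.73)), (np.float64(368.46), np.float64(231.55)), (np.float64(370.04), np.float64(216.04))]
pot (array([344.08280487, 253.39856384]), array([382.37863385, 278.35910898]))
fl top (array([347.77441654, 221.51803804]), array([385.27190156, 243.51836524]))
fl bot (array([347.61348263, 223.74262044]), array([384.98298189, 245.83335666]))
rim (array([354.60482198, 239.17339423]), array([375.72270558, 252.11000986]))
skirt (array([353.48815437, 235.21742595]), array([377.478054  , 249.76535195]))
(array([380.79908473, 180.53204828]), array([412.95298497, 212.82634278]))
[ 533.77344185 -225.98420282   75.        ] [ 594.97477189 -253.69906139   75.        ] -24.36326775990047 [ 564.37410687 -239.8416321    75.        ]
```

```bash
python3 - <<'E'
from h import *
q=np.load("side2.npz"); n="side"; f,cx,cy,R,t=K(n)
C=np.array([564.7,-238.6])
# metric rectification of the collar-top plane, 8 px/mm, axis up = world x, left = world y
s=6; g=np.arange(-48,48,1/s)
Y,X=np.meshgrid(-g,-g)
def rect(q,C,n):
    f,cx,cy,R,t=K(n)
    P=np.stack([C[0]+X,C[1]+Y,np.full_like(X,75)],-1)@R.T+t
    return cv2.remap(q["p"],(P[...,0]/P[...,2]*f+cx).astype(np.float32),(P[...,1]/P[...,2]*f+cy).astype(np.float32),cv2.INTER_CUBIC)
o=[]
for q_,C_,n_ in ((q,C,"side"),(np.load("top0.npz"),(564.4,-235.6),"top")):
    a=cv2.convertScaleAbs(rect(q_,C_,n_),alpha=1.7)
    c=len(g)//2
    for r in (28,43): cv2.circle(a,(c,c),r*s,(255,255,0),1)
    for d in range(0,360,10):
        e=np.array([-np.sin(np.radians(d)),-np.cos(np.radians(d))]); r1,r2=(43.5,47) if d%30==0 else (44.5,46)
        cv2.line(a,tuple((c+e*r1*s).astype(int)),tuple((c+e*r2*s).astype(int)),(0,255,0),1)
    o.append(cv2.resize(a,(400,400),interpolation=cv2.INTER_AREA) if 0 else a)
cv2.imwrite("pics/r1.png",o[0][:,:,::-1]);cv2.imwrite("pics/r2.png",o[1][:,:,::-1])
E
```

```text
(no output)
```

View pics/r1.png

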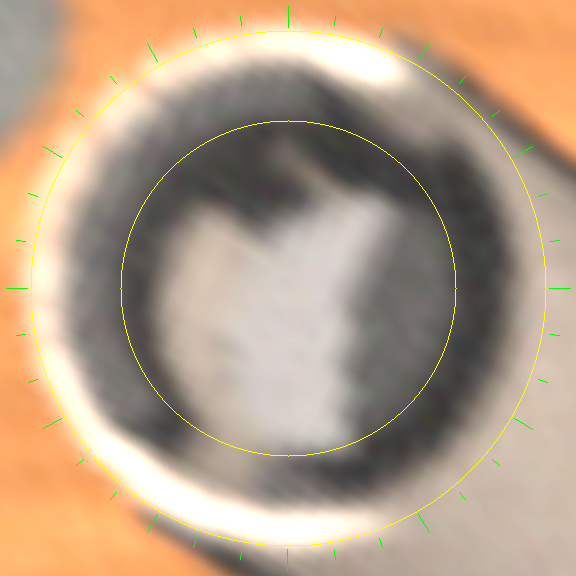

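View pics/r2.png

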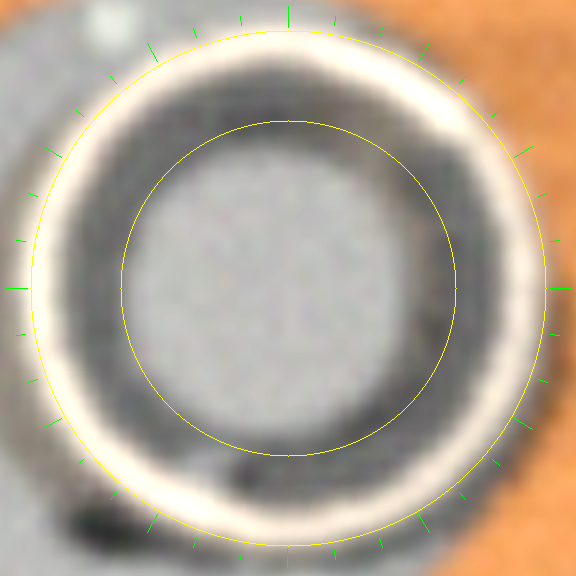

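```bash
python3 -m pendant '[[[1,-0.001,-0.001,-0.015,0],[1,-0.001,-0.001,-0.03,0],[1,-0.001,-0.001,-0.04,0],[1,-0.001,-0.001,-0.05,0],[1,-0.001,-0.001,-0.056,0],[1,-0.001,-0.001,-0.061,0],[1,-0.001,-0.001,-0.065,0],[1,-0.001,-0.001,-0.068,0],[1,-0.001,-0.001,-0.068,0],[1,-0.001,-0.001,-0.068,0],[1,-0.001,-0.001,-0.068,0]]]' 80
python3 - <<'E'
from h import *
p,d=vision.capture("side"); np.savez("side3.npz",p=p,d=d)
a=cv2.resize(p[225:285,335:395],(600,600),interpolation=cv2.INTER_CUBIC)
cv2.imwrite("pics/i1.png",cv2.convertScaleAbs(a,alpha=1.5)[:,:,::-1])
E
```

```text
time_s: 8.6
eef_pos: [562.9, -236.8, 104.6]
ee_rot: [0.0, 0.862, 0.507, 0.0]
force: [-1.0, -0.2, -1.9]
grip_width: 0.177
```

View pics/i1.png

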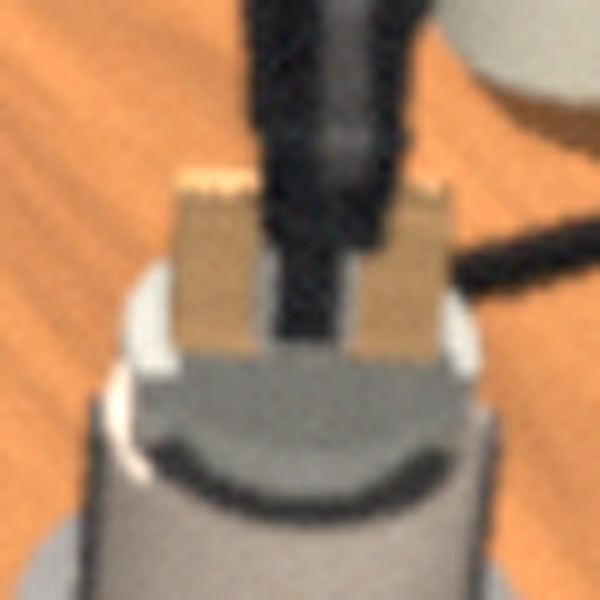

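```bash
python3 -m pendant '[[[1,0,0,-0.002,0],[1,0,0,-0.004,0],[1,0,0,-0.005,0],[1,0,0,-0.006,0],[1,0,0,-0.006,0]]]' 80;  python3 -m pendant '[[[1,0,0,-0.001,0],[1,0,0,-0.002,0],[1,0,0,-0.003,0],[1,0,0,-0.003,0],[1,0,0,-0.003,0]]]'
```

```text
time_s: 9.15
eef_pos: [563.1, -236.9, 98.6]
ee_rot: [0.0, 0.862, 0.507, 0.0]
force: [-0.1, 0.1, 4.2]
grip_width: 0.178
time_s: 9.65
eef_pos: [563.0, -236.9, 95.5]
ee_rot: [0.0, 0.862, 0.507, 0.0]
force: [0.6, -0.8, 5.4]
grip_width: 0.174
```

```bash
python3 -m pendant '[[[1,0,0,-0.001,0],[1,0,0,-0.002,0],[1,0,0,-0.003,0],[1,0,0,-0.004,0],[1,0,0,-0.004,0],[1,0,0,-0.004,0]]]';  python3 -m pendant '[[[1,0,0,-0.001,0],[1,0,0,-0.002,0],[1,0,0,-0.003,0],[1,0,0,-0.004,0],[1,0,0,-0.004,0],[1,0,0,-0.004,0]]]'
```

```text
time_s: 10.25
eef_pos: [563.0, -236.9, 91.7]
ee_rot: [0.0, 0.862, 0.507, 0.0]
force: [-0.5, 0.3, 7.0]
grip_width: 0.174
time_s: 10.85
eef_pos: [563.1, -236.9, 87.9]
ee_rot: [0.0, 0.862, 0.507, 0.0]
force: [-0.5, 0.0, 8.1]
grip_width: 0.176
```

```bash
python3 -m pendant '[[[1,0,0,-0.001,0],[1,0,0,-0.002,0],[1,0,0,-0.003,0],[1,0,0,-0.003,0],[1,0,0,-0.003,0]]]';  python3 -m pendant '[[[1,0,0,-0.001,0],[1,0,0,-0.002,0],[1,0,0,-0.002,0],[1,0,0,-0.002,0],[1,0,0,-0.002,0]]]'
```

```text
time_s: 11.35
eef_pos: [563.2, -237.0, 87.4]
ee_rot: [0.001, 0.862, 0.507, 0.0]
force: [-8.5, 3.7, 27.3]
grip_width: 0.176
time_s: 11.85
eef_pos: [563.2, -237.0, 87.4]
ee_rot: [0.001, 0.862, 0.507, 0.0]
force: [-15.8, 9.2, 41.5]
grip_width: 0.18
```

```bash
python3 - <<'E'
from h import *
p,d=vision.capture("side"); np.savez("side4.npz",p=p,d=d)
a=cv2.resize(p[230:290,335:395],(600,600),interpolation=cv2.INTER_CUBIC)
cv2.imwrite("pics/i2.png",cv2.convertScaleAbs(a,alpha=1.5)[:,:,::-1])
E
```

```text
(no output)
```

View pics/i2.png

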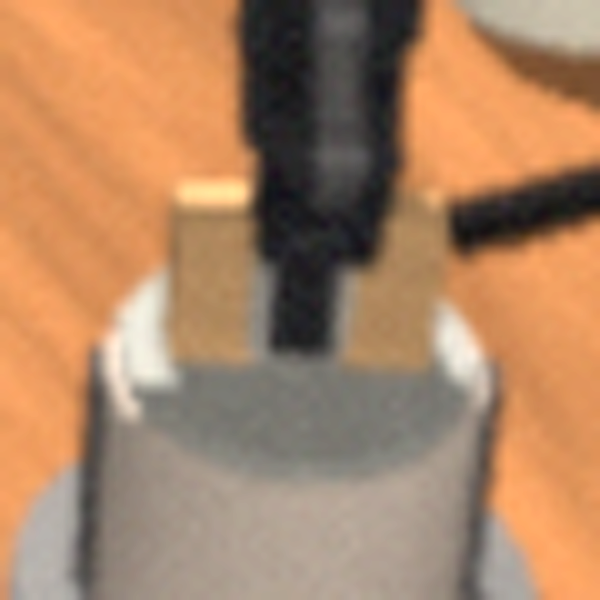

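```bash
python3 -m pendant '[[[1,0,0,0.001,0],[1,0,0,0.002,0],[1,0,0,0.003,0],[1,0,0,0.003,0],[1,0,0,0.003,0]]]' 100
python3 -c "
from rig import monitor;s=monitor.sense();print(s['eef_pos'],s['force'],s['wrist_torque'])"
```

```text
time_s: 12.4
eef_pos: [563.1, -237.0, 87.5]
ee_rot: [0.001, 0.862, 0.507, 0.0]
force: [-6.9, 2.7, 19.8]
grip_width: 0.171
[ 563.1381847  -237.0042321    87.47247577] [-6.87290988  2.69226822 19.81699731] [ 0.56581276  0.94708563 -0.02730943]
```

```bash
python3 -m pendant '[[[1,0,0,0,-3],[1,0,0,0,-7],[1,0,0,0,-11],[1,0,0,0,-15],[1,0,0,0,-19],[1,0,0,0,-20],[1,0,0,0,-20]]]'
python3 -c "
from rig import monitor;s=monitor.sense();print(s['eef_pos'],s['force'],s['wrist_torque'])"
```

```text
time_s: 13.1
eef_pos: [564.1, -237.3, 87.5]
ee_rot: [0.002, 0.937, 0.35, 0.001]
force: [2.2, 0.7, 15.8]
grip_width: 0.17
[ 564.14895698 -237.34884025   87.51459733] [ 2.23162213  0.74179417 15.77797295] [0.2437648 0.0369996 0.1585122]
```

```bash
python3 -m pendant '[[[1,0,0,0,-4],[1,0,0,0,-8],[1,0,0,0,-12],[1,0,0,0,-16],[1,0,0,0,-20],[1,0,0,0,-24],[1,0,0,0,-28],[1,0,0,0,-32],[1,0,0,0,-35],[1,0,0,0,-35]]]'
python3 -c "
from rig import monitor;s=monitor.sense();print(s['eef_pos'],s['force'],s['wrist_torque'])"
```

```text
time_s: 14.1
eef_pos: [564.8, -237.1, 87.6]
ee_rot: [0.001, 0.999, 0.051, 0.003]
force: [4.2, 2.6, 15.3]
grip_width: 0.171
[ 564.76165144 -237.10575358   87.599283  ] [ 4.21972231  2.60717619 15.31533449] [ 0.4772522  -0.5606393  -0.00177731]
```

```bash
python3 -m pendant '[[[1,0,0,0,-4],[1,0,0,0,-8],[1,0,0,0,-12],[1,0,0,0,-16],[1,0,0,0,-20],[1,0,0,0,-24],[1,0,0,0,-28],[1,0,0,0,-31],[1,0,0,0,-34],[1,0,0,0,-34],[1,0,0,0,-34]]]'
python3 - <<'E'
from h import *
from rig import monitor
s=monitor.sense();print(s['eef_pos'],s['ee_rot'],s['force'],s['wrist_torque'])
p,d=vision.capture("side"); np.savez("side5.npz",p=p,d=d)
a=cv2.resize(p[230:290,335:395],(600,600),interpolation=cv2.INTER_CUBIC)
cv2.imwrite("pics/i3.png",cv2.convertScaleAbs(a,alpha=1.5)[:,:,::-1])
E
```

```text
time_s: 15.2
eef_pos: [565.2, -237.2, 87.7]
ee_rot: [0.0, 0.97, -0.242, 0.004]
force: [6.5, 1.7, 14.2]
grip_width: 0.176
[ 565.18676773 -237.18207012   87.66452166] [ 4.34270131e-04  9.70174855e-01 -2.42377986e-01  3.67069830e-03] [ 6.50979675  1.69439397 14.20649091] [ 0.29277104 -1.06387116  0.08133103]
```

View pics/i3.png

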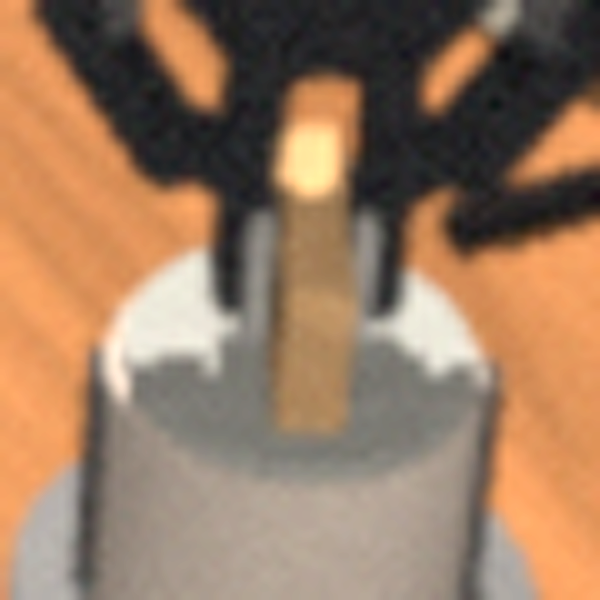

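```bash
python3 -m pendant '[[[1,0.001,0,-0.0005,0],[1,0.0015,0,-0.001,-1],[1,0.0015,0,-0.001,-1],[1,0.0015,0,-0.001,-1],[1,0.0015,0,-0.001,-1],[1,0.0015,0,-0.001,-1],[1,0.0015,0,-0.001,-1]]]'
python3 - <<'E'
from h import *
from rig import monitor
s=monitor.sense();print(s['eef_pos'],s['ee_rot'],s['force'],s['wrist_torque'],abs(s['dq']).max())
p,d=vision.capture("side"); np.savez("side6.npz",p=p,d=d); W=cloud("side",d); z=W[...,2]
fl=z[255:277,348:383]; print(np.histogram(fl[(fl>60)&(fl<100)],bins=range(60,102,3)))
E
```

```text
time_s: 15.95
eef_pos: [565.6, -237.3, 87.5]
ee_rot: [0.001, 0.968, -0.25, 0.002]
force: [-2.2, 3.1, 23.7]
grip_width: 0.174
[ 565.60718591 -237.29077985   87.4639979 ] [ 7.29965423e-04  9.68128471e-01 -2.50442540e-01  2.29459356e-03] [-2.17168319  3.11106964 23.6718824 ] [0.61413379 0.62004406 0.35180508] 0.0013170441755348046
(array([  1,   5,   4,  11,  27,  31, 229, 192,  11,  14,  12,  17,  17]), array([60, 63, 66, 69, 72, 75, 78, 81, 84, 87, 90, 93, 96, 99]))
```

```bash
python3 -c "
from rig import order,monitor
print(order.finish_job());s=monitor.sense();print(s['eef_pos'],s['force'],s['grip_width'])"
```

```text
the job is handed in; nothing more can be done
None
the job is handed in; nothing more can be done
```

The job is handed in with the bar lid pressed fully home in the paste pot, turned about 90° clockwise, and still gripped. `finish_job` gives no verdict, so success is judged from my own checks below.

I gripped the bar lid on the far hook, lifted it 125 mm clear and carried it over the plain lid. I lowered it with the bar in line with the notches, pushed it down to the stop, and turned it clockwise about the tool axis.

**Last checks, before handing in (about 16 s on the clock):**
- **Height:** the flange top reads about 81 mm in the side camera's depth, which matches the collar at 75 mm plus the 6 mm flange. The fingertips were at 87.5 mm, matching the 87.4 mm worked out from the hook height. The push force had also climbed at the spring's rate before the stop.
- **Turn:** the bar is about 90° clockwise of its insertion angle, taken from the tool orientation. I did not reach the 94° stop.
- **Upright:** tool tilt was about 5 mrad.
- **Push and grip:** 24 N upward at the wrist at the end, with a 100 N grip setting on the 16 mm bar. The arm was at rest.

**Things that disagreed or went slightly off:**
- I first misjudged the home height by 6 mm, so the lid was pressed against the collar with about 42 N for a moment. I then backed it off; the limit is 80 N.
- The two cameras disagreed by about 5 mm in y. I split the difference and checked the lid against the pot in a single view.
- Individual notch-angle readings ranged from about -24° to -32°, and I used -29°.
- The tool drifted about 2.5 mm in x while turning. The lid has only about 2 mm of play in the collar, so it should be centred well within the 5 mm limit.

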